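Third hand for the fuse bracket

ROBOT

A 6-joint arm with a two-finger parallel gripper is mounted at the origin on the work surface. World frame = base frame: x ahead of the robot, y to its left, z up, the work surface at z = 0. Lengths are in m, angles in rad, forces in N, time in s.
With the tool pointing down it reaches from about 0.375 to 0.9 m from the base axis. Payload 3.1 kg.
Tool frame: the origin (TCP) lies at the very end of the fingers, on their centre line; the grasp point (between the pads) lies 19 mm behind it; z points along the fingers, y is the direction in which the jaws open and shut (so a half turn about z gives the same grasp; the last joint's range is limited). The gripper opens to 85 mm and grips with 20 to 120 N. Pads are 22 mm wide; open, the fingers measure 114 mm over their backs; the gripper's body (76 mm by 85 mm) begins 54 mm behind the grasp point. The pads swing forward as they close: fully open they stand 13 mm farther back than shut.
Start: joints at [0.965, 0.527, 1.433, -0, 1.181, -0.178], TCP at [0.259, 0.569, 0.231] pointing down, gripper open.
Joint ranges: [-3.08, 3.08], [-0.75, 2.2], [0.22, 2.44], [-1.43, 4.57], [0, 2.65], [-2.85, 2.85]. Speed limits (rad/s): [2.79, 2.79, 3.14, 3.14, 3.14, 3.14].

INTERFACE

Orientations are given as a unit quaternion [x, y, z, w].
In Python, from station import manip gives the robot as it stands. The module is installed in compiled form; this text tells all that it offers.
- The arm moves only by the tool send_rows, never from a script. Its argument "commands" is a list of rows, each an object with "delta_pos": the shift along the world's x, y, z in cm, a list of three; "yaw": the turn about the world's z in rad. A call has 1 to 10 rows; each row shifts and turns the pose as measured when the row begins; what a row does not reach is not made up. A row lasts 1/8 s, in which the tool goes at most 62.5 mm and 10.7 degrees, less where a joint would pass 70% of its speed; a pose out of reach is approached as far as the arm can. A call is refused whole if a number of a shift passes 6.25 or a number of a turn 0.188, either way. A call with a gripper value outside its range is refused whole. "grip" is the closure, from -1 (fully open) to 1 (shut), set as the call begins (left out, the last holds). The fingers move at their own pace and stop on an object; "force" is the grip in N (left out, the last holds). Time passes only in rows, so rows that do not move let the fingers close. It gives the time, the measured TCP pose, the force and the opening at its end, in the units of the state.
- manip.sense(): the state, without advancing time (a new reading comes with each control period).
- manip.snapshot(name): name is "scene" or "top"; returns the picture (384x512x3 uint8, blue, green, red); there is no depth.
- manip.get_calibration(name): a dict with "fx", "fy", "cx", "cy" (pixels), "dist_coeffs" ([k1, k2, p1, p2, k3] as OpenCV has them; the pictures are not rectified), "world_to_cam" (4x4, takes a point from world to camera coordinates). Camera axes: x right, y down, z forward; pixel columns grow to the right and rows downward; lengths in m; the calibration is good to about 2 mm. A picture is of the moment at which its call begins. get_calibration takes no time and is no camera call.
- manip.sign_off(): hands the job in, once; it reports no verdict.
The state is a dict: "t": time; "q": joint angles; "qd": joint speeds; "tau": joint torques, N m; "tcp_pos": TCP position; "tool_rot": TCP orientation; "force": force on the tool from outside, world axes, zero at the start; "ft_torque": the same for the moment, N m; "finger_gap": opening from 0.0 (shut) to 1.0 (fully open).
Only numpy, scipy, OpenCV 4.12 (cv2) and the standard library are available. Lean on these libraries where they do the work, as an engineer would, in place of code of your own. Each camera call takes 0.05 s, during which the arm holds its last target. There are 200 camera calls.

TASK

Lift the blue fuse bracket up and off its two hooks and press its flat back (the side without the ceramic fuse holder) squarely against the green jig's sprung fence: upright, centred on the fence's white line, lower edge about a centimetre above the green bed, until the red pointer stands in the scale's green band (6 N, give or take 2). Finish while still gripping the bracket and pressing steadily, so that a colleague can screw it on. Never push the fence to its hard stop, and leave the tubes, tone arm, brass adapter and red buttons alone.

Things in the scene. Friction and masses are not known exactly. Their poses are not given: they have to be found in the camera images.
- bracket_center (a point): Centre of the bracket's main plate, half-way up: an upright blue-painted aluminium plate 70 mm wide (y), 60 mm high (z, up), 10 mm thick (x), 220 g. Its flat back looks along +x; the front (-x) carries a cream ceramic fuse holder standing 14 mm out, in the lower 40 mm. Above the plate, in its plane, a grip tab 36 mm wide, 10 mm thick, 44 mm high.
- bracket_tab (a point): Middle of the bracket's grip tab, 54 mm above bracket_center, 20 mm below the tab's top edge; the place to pinch it across its 10 mm thickness (along the bracket's x) from above. Same axes as the bracket.
- bracket_back (a point): Centre of the flat back face of the bracket's plate: 5 mm along +x from bracket_center at the same height. Same axes as the bracket.
- bracket: The same bracket; origin at the middle of the plate's lower edge, 30 mm below bracket_center. Two square 8 mm steel pins stick out sideways to y = +65 and -65 mm, their middle 52 mm above this origin; by these it hangs in the hooks, its axes parallel to the stand's.
- hook_stand: Fixed stand of grey painted steel, base 90 x 150 x 10 mm, origin centre of underside on the table. Two 12 mm wide upturned hooks at y = +52 and -52 mm carry the bracket's pins: seats 100 mm above the table, open at the top, lips 15 mm high before and behind (gap 12 mm). The bracket must rise 15 mm to clear the lips.
- jig: Fixed jig; origin on the table below the face of the unpressed fence. Its x is the pressing direction, away from the robot. Green bed 12 mm thick, 200 mm wide, x from -70 to +90 mm. Dark spring housing behind the fence, 57 mm high, x 58 to 78 mm. At y = +86 mm a white scale block 46 mm high with a green band, the red pointer above it.
- fence_face (a point): Middle of the working area on the fence's face, 52 mm above the table (40 mm above the bed), moving with the fence; put bracket_back here. Axes as the jig's: x is the pressing direction, into the fence. The fence is a steel plate 90 mm wide, 12 mm thick, from 14 to 68 mm above the table, with a white centre line.
- fence (a joint): How far the fence is pushed in along the jig's x (m): 0 free, hard stop at 0.026. A 500 N/m spring without preload pushes back, so 0.012 means 6 N; the red pointer is within the green band from 0.008 to 0.016.
- tube_stand: Bystander: loose slotted grey steel stand, 60 x 190 mm, with three glass vacuum tubes upright in their sockets, 114 mm high in all; origin centre of underside.
- tone_arm: Bystander: loose chrome tone arm lying along its x, 240 mm long, 26 mm high; origin on the table near its middle.
- spindle_adapter: Bystander: loose brass spindle adapter, 38 mm across, 28 mm high; origin centre of underside.
- buttons: Bystander: loose pair of red bakelite selector buttons, each 24 mm across, on a steel strip 70 x 26 mm, 17 mm high in all; origin centre of underside.
Mind the look-alikes: they are no part of the job. Of the things shaped like the bracket, the blue one is meant.

How it is judged:
By the outcome, as a careful person would: the job done as asked, in the order asked, and still so for the second after the job is handed in, while the arm keeps its last pose, push and grip.
It also fails if it takes over 43 s, if anything falls off the work surface, if the arm or the gripper's body presses on something with over 40 N, if the wrist force passes 120 N, or if a joint passes its speed limit or range.

## Working session

There is one attempt and no reset: what is moved stays moved. The work goes in short steps, Python scripts to look and compute and a tool call to move; the robot and the scene stay as the last step left them, time stands still between calls to the robot, and variables do not carry over. Pictures are saved under pics/ and viewed, about 8 in all and at most 12, crops included, and the job is handed in when it is done.

Besides the shell and the picture viewer there is one more tool, called after ">>>" in YAML: its name, and indented under it one key for each argument. send_rows: Moves the arm, as the interface text tells. Its arguments: {"type":"object","properties":{"commands":{"type":"array","items":{"type":"object","properties":{"delta_pos":{"type":"array","items":{"type":"number"}},"yaw":{"type":"number"}}}},"grip":{"type":"number"},"force":{"type":"number"}},"required":["commands"]}

```bash
mkdir -p pics
cat > h.py <<'E'
import numpy as np, cv2
from station import manip
def snap(n,f):
    im=np.array(manip.snapshot(n)); cv2.imwrite('pics/'+f,im); return im
def cal(n):
    c=manip.get_calibration(n); K=np.array([[c['fx'],0,c['cx']],[0,c['fy'],c['cy']],[0,0,1.]]); return K,np.array(c['dist_coeffs'],float),np.array(c['world_to_cam'])
def ray(n,uv):
    K,d,T=cal(n); p=cv2.undistortPoints(np.array([[uv]],float),K,d)[0,0]
    R=T[:3,:3]; return -R.T@T[:3,3], R.T@np.array([p[0],p[1],1.])
def onz(n,uv,z):
    o,v=ray(n,uv); return o+v*(z-o[2])/v[2]
def proj(n,P):
    K,d,T=cal(n); return cv2.projectPoints(np.array(P,float).reshape(-1,1,3),cv2.Rodrigues(T[:3,:3])[0],T[:3,3],K,d)[0][:,0]
def tri(uv1,uv2,a='scene',b='top'):
    o1,v1=ray(a,uv1);o2,v2=ray(b,uv2)
    s=np.linalg.lstsq(np.c_[v1,-v2],o2-o1,rcond=None)[0]
    p,q=o1+s[0]*v1,o2+s[1]*v2; return (p+q)/2,np.linalg.norm(p-q)
E
python3 - <<'E'
from h import *
np.set_printoptions(precision=3,suppress=True)
a=snap('scene','s0.png');b=snap('top','t0.png')
for n in('scene','top'):
    o,v=ray(n,(256,192));print(n,o,v/np.linalg.norm(v))
s=manip.sense();print(s['t'],s['tcp_pos'],s['tool_rot'],s['force'],s['finger_gap'])
E
```

```text
scene [ 1.626 -0.031  1.287] [-0.636  0.034 -0.771]
top [0.477 0.015 1.189] [ 0.132 -0.029 -0.991]
0.1 [0.259 0.568 0.23 ] [ 0.212  0.977 -0.001 -0.   ] [ 0.294  0.266 -1.12 ] 1.000434892734768
```

View pics/s0.png

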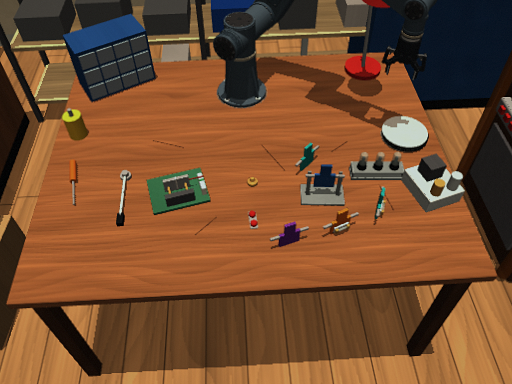

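View pics/t0.png

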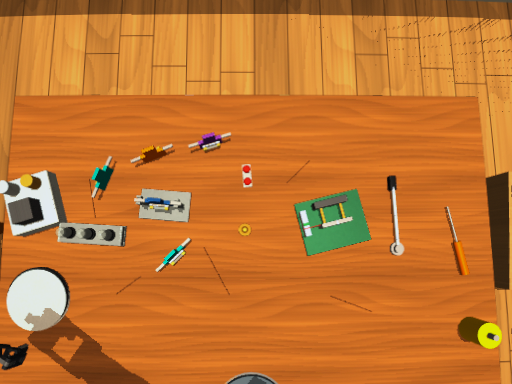

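The scene view shows the blue bracket hanging in the grey stand at about (324,178), top view (160,203). The jig is at scene (178,190), top (333,222). 

Look-alikes in the scene view:
- teal (307,157)
- teal (381,203)
- purple (289,234)
- orange (340,222)

Only the one in the hooks is blue. I'll confirm it enlarged.

Run:
```python
from h import *
a=cv2.imread('pics/s0.png');b=cv2.imread('pics/t0.png')
def c(im,u,v,w,h,W,H): return cv2.resize(im[v:v+h,u:u+w],(W,H),interpolation=cv2.INTER_CUBIC)
# each 80x60 -> 400x300 (5x)
o=np.vstack([np.hstack([c(a,285,152,80,60,400,300),c(a,140,160,80,60,400,300)]),np.hstack([c(b,125,175,80,60,400,300),c(b,292,187,80,70,400,300)])])
cv2.imwrite('pics/c0.png',o)
```

```text
(no output)
```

View pics/c0.png

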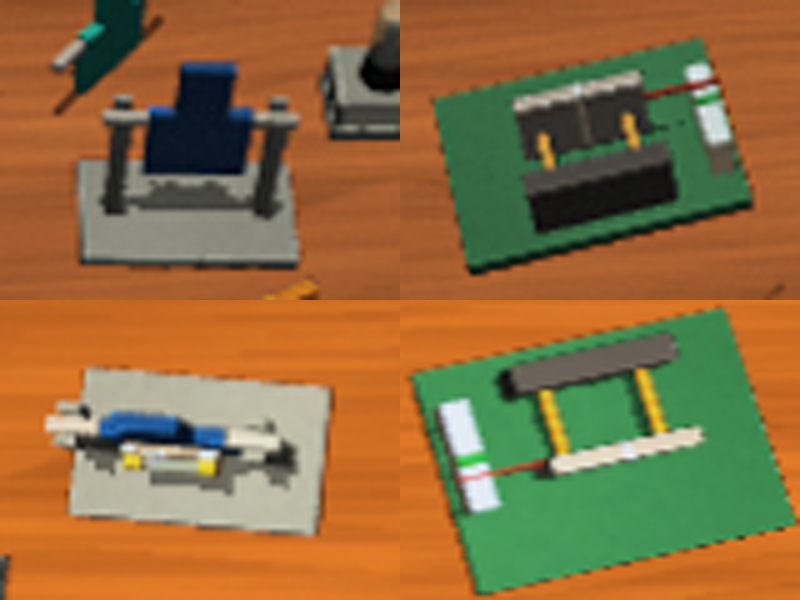

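The blue bracket in the hooks is confirmed: its tab is at scene crop (207,70), and the cream holder is on the robot side. Next I measure the stand, bracket and jig.

Run:
```python
from h import *
np.set_printoptions(precision=4,suppress=True)
b=cv2.imread('pics/t0.png');a=cv2.imread('pics/s0.png')
def big(m):
    c=max(cv2.findContours(m,0,1)[0],key=cv2.contourArea);return c
hsv=cv2.cvtColor(b,cv2.COLOR_BGR2HSV)
def roi(m,u,v,w,h):
    o=np.zeros_like(m);o[v:v+h,u:u+w]=m[v:v+h,u:u+w];return o
def rect(name,m,z):
    h=big(m)[:,0].astype(float); P=np.array([onz('top',p,z)[:2] for p in h])*1000
    (c,s,ang)=cv2.minAreaRect(P.astype(np.float32)); print(name,np.array(c),s,ang)
rect('jig',roi(cv2.inRange(hsv,(55,80,50),(90,255,255)),285,180,95,85),.012)
m=roi(cv2.inRange(hsv,(0,0,120),(180,70,215)),130,180,66,48);m=cv2.morphologyEx(m,3,np.ones((9,9)));rect('stand',m,.010)
# fence top & white line  crop->full
f=lambda u,v:(292+(u-400)/5,187+(v-300)*70/300)
for n,uv in dict(fenceL=(552,466),fenceR=(703,434),line=(629,448)).items(): print(n,onz('top',f(*uv),.068)*1000)
g=lambda u,v:(285+u/5,152+v/5); g2=lambda u,v:(140+(u-400)/5,160+v/5)
print('fence scene',*[onz('scene',g2(*q),.068)*1000 for q in((516,104),(641,78),(578,90))])
print('tab top scene L,R,mid',*[onz('scene',g(*q),.156)*1000 for q in((181,65),(237,63),(209,64))])
t=lambda u,v:(125+u/5,175+(v-300)/5)
print('tab top topview',*[onz('top',t(*q),.156)*1000 for q in((101,425),(183,428),(142,414),(142,432))])
print('tri tab mid',tri(g(209,66),t(142,416)))
print('pins top',*[onz('top',t(*q),.108)*1000 for q in((46,425),(280,441))])
print('pins scene',*[onz('scene',g(*q),.108)*1000 for q in((104,114),(299,118))])
```

```text
jig [ 543.4167 -248.7894] (156.98028564453125, 198.6065216064453) 13.625564575195312
stand [597.6244 261.3896] (161.0591583251953, 88.84168243408203) 84.83059692382812
fenceL [ 528.4978 -207.8143   68.    ]
fenceR [ 549.2249 -296.1429   68.    ]
line [ 540.1696 -252.7473   68.    ]
fence scene [ 549.9683 -292.0074   68.    ] [ 531.9899 -206.7555   68.    ] [ 540.0704 -249.9387   68.    ]
tab top scene L,R,mid [594.6551 238.143  156.    ] [595.4164 274.8062 156.    ] [595.036  256.4689 156.    ]
tab top topview [594.9482 276.9408 156.    ] [593.1802 233.5913 156.    ] [600.7082 255.4425 156.    ] [591.1452 255.1768 156.    ]
tri tab mid (array([0.5993, 0.2551, 0.1587]), np.float64(0.0006956174443209501))
pins top [600.5319 319.5482 108.    ] [591.1217 190.0706 108.    ]
pins scene [591.5187 191.602  108.    ] [603.9999 320.5989 108.    ]
```

>>> send_rows:
  commands:
    - {"delta_pos": [3.4, -3.1, 0], "yaw": -0.125}
    - {"delta_pos": [3.4, -3.1, 0], "yaw": -0.125}
    - {"delta_pos": [3.4, -3.1, 0], "yaw": -0.125}
    - {"delta_pos": [3.4, -3.1, 0], "yaw": -0.125}
    - {"delta_pos": [3.4, -3.1, 0], "yaw": -0.125}
    - {"delta_pos": [3.4, -3.1, 0], "yaw": -0.125}
    - {"delta_pos": [3.4, -3.1, 0], "yaw": -0.125}
    - {"delta_pos": [3.4, -3.1, 0], "yaw": -0.125}
    - {"delta_pos": [3.4, -3.1, 0], "yaw": -0.125}
    - {"delta_pos": [3.4, -3.1, 0], "yaw": -0.125}
  grip: -1
  force: 100

```text
t: 1.35
tcp_pos: [0.6026, 0.2488, 0.2253]
tool_rot: [0.755, 0.655, -0.003, -0.004]
force: [0.8, 0.9, -0.2]
finger_gap: 0.996
```

```bash
cat > st.py <<'E'
from h import *
from scipy.spatial.transform import Rotation as R
def st():
    s=manip.sense();y=R.from_quat(s['tool_rot']).as_matrix();a=np.degrees(np.arctan2(y[1,1],y[0,1]))
    print('t',round(s['t'],2),'tcp',np.round(np.array(s['tcp_pos'])*1000,1),'yang',round(a,2),'zax',np.round(y[:,2],3),'F',np.round(s['force'],1),'M',np.round(s['ft_torque'],2),'gap',round(s['finger_gap'],3),'q',np.round(s['q'],2))
if __name__=='__main__': st()
E
python3 st.py
```

```text
t 1.35 tcp [602.6 248.8 225.3] yang -8.09 zax [-0.011  0.002 -1.   ] F [ 0.8  0.9 -0.2] M [ 0.03 -0.03  0.  ] gap 0.996 q [0.22 0.57 1.36 0.   1.22 0.36]
```

>>> send_rows:
  commands:
    - {"delta_pos": [0, 0, 0], "yaw": 0}
    - {"delta_pos": [-0.6, 0.6, -1.5], "yaw": 0.05}
    - {"delta_pos": [0, 0, 0], "yaw": 0}
    - {"delta_pos": [0, 0, 0], "yaw": 0}

```text
t: 1.85
tcp_pos: [0.5976, 0.2525, 0.2086]
tool_rot: [0.74, 0.673, -0.004, -0.005]
force: [-0.4, -0.1, 0.3]
finger_gap: 1.004
```

```bash
python3 st.py
```

```text
t 1.85 tcp [597.6 252.5 208.6] yang -5.41 zax [-0.013  0.001 -1.   ] F [-0.4 -0.1  0.3] M [ 0.04  0.   -0.01] gap 1.004 q [0.23 0.59 1.38 0.   1.18 0.32]
```

>>> send_rows:
  commands:
    - {"delta_pos": [-0.1, 0.3, -2], "yaw": 0.008}
    - {"delta_pos": [0, 0, -2], "yaw": 0}
    - {"delta_pos": [0, 0, -2], "yaw": 0}
    - {"delta_pos": [0, 0, -1.5], "yaw": 0}
    - {"delta_pos": [0, 0, -1], "yaw": 0}
    - {"delta_pos": [0, 0, 0], "yaw": 0}
    - {"delta_pos": [0, 0, 0], "yaw": 0}

```text
t: 2.72
tcp_pos: [0.598, 0.2586, 0.1257]
tool_rot: [0.736, 0.677, -0.001, -0.003]
force: [0.1, 0.1, 0.1]
finger_gap: 1.0
```

Run:
```python
from st import *
st()
a=snap('scene','s1.png');b=snap('top','t1.png')
c=lambda im,u,v,w,h:cv2.resize(im[v:v+h,u:u+w],(400,400),interpolation=cv2.INTER_CUBIC)
cv2.imwrite('pics/c1.png',np.hstack([c(a,285,135,80,80),c(b,120,165,80,80)]))
```

```text
t 2.73 tcp [598.  258.6 125.7] yang -4.8 zax [-0.005  0.003 -1.   ] F [0.1 0.1 0.1] M [ 0.02  0.02 -0.02] gap 1.0 q [0.23 0.69 1.45 0.   1.01 0.32]
```

View pics/c1.png

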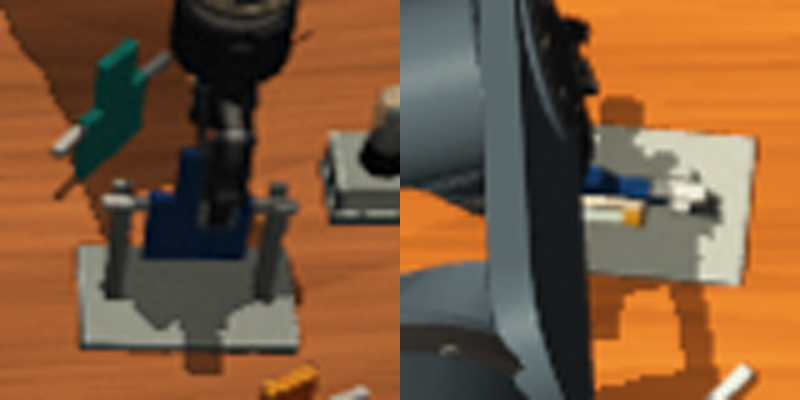

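The open fingers straddle the tab. At scene crop (222,170) the front finger sits just right of the tab's middle, about 3 mm in y. I'll shift, lower and close.

>>> send_rows:
  commands:
    - {"delta_pos": [-0.1, -0.3, -0.7], "yaw": 0}
    - {"delta_pos": [0, 0, 0], "yaw": 0}
    - {"delta_pos": [0, 0, 0], "yaw": 0}

```text
t: 3.2
tcp_pos: [0.5974, 0.2553, 0.1193]
tool_rot: [0.736, 0.677, -0.0, -0.002]
force: [-0.3, -1.1, -0.6]
finger_gap: 0.999
```

>>> send_rows:
  commands:
    - {"delta_pos": [0, 0, 0], "yaw": 0}
    - {"delta_pos": [0, 0, 0], "yaw": 0}
    - {"delta_pos": [0, 0, 0], "yaw": 0}
    - {"delta_pos": [0, 0, 0], "yaw": 0}
    - {"delta_pos": [0, 0, 0], "yaw": 0}
    - {"delta_pos": [0, 0, 0], "yaw": 0}
  grip: 1
  force: 100

```text
t: 3.95
tcp_pos: [0.5977, 0.2555, 0.1197]
tool_rot: [0.736, 0.677, 0.0, -0.002]
force: [0.3, -0.3, 0.2]
finger_gap: 0.099
```

```bash
python3 st.py
```

```text
t 3.95 tcp [597.7 255.5 119.7] yang -4.8 zax [-0.002  0.004 -1.   ] F [ 0.3 -0.3  0.2] M [-0.05 -0.02  0.02] gap 0.099 q [0.23 0.69 1.46 0.   0.99 0.31]
```

>>> send_rows:
  commands:
    - {"delta_pos": [0, 0, 0.6], "yaw": 0}
    - {"delta_pos": [0, 0, 1], "yaw": 0}
    - {"delta_pos": [0, 0, 1.5], "yaw": 0}
    - {"delta_pos": [0, 0, 1.5], "yaw": 0}
    - {"delta_pos": [0, 0, 2], "yaw": 0}
    - {"delta_pos": [0, 0, 2], "yaw": 0}
    - {"delta_pos": [0, 0, 1], "yaw": 0}
    - {"delta_pos": [0, 0, 0], "yaw": 0}
    - {"delta_pos": [0, 0, 0], "yaw": 0}

```text
t: 5.08
tcp_pos: [0.5969, 0.2553, 0.223]
tool_rot: [0.736, 0.677, 0.001, -0.002]
force: [0.1, -0.1, -1.9]
finger_gap: 0.103
```

Run:
```python
from st import *
st()
a=snap('scene','s2.png');b=snap('top','t2.png')
c=lambda im,u,v,w,h:cv2.resize(im[v:v+h,u:u+w],(400,400),interpolation=cv2.INTER_CUBIC)
cv2.imwrite('pics/c2.png',np.hstack([c(a,285,125,80,80),c(b,120,165,80,80)]))
```

```text
t 5.08 tcp [596.9 255.3 223. ] yang -4.8 zax [-0.001  0.004 -1.   ] F [ 0.1 -0.1 -1.9] M [-0.01  0.07 -0.02] gap 0.103 q [0.23 0.57 1.38 0.   1.2  0.31]
```

View pics/c2.png

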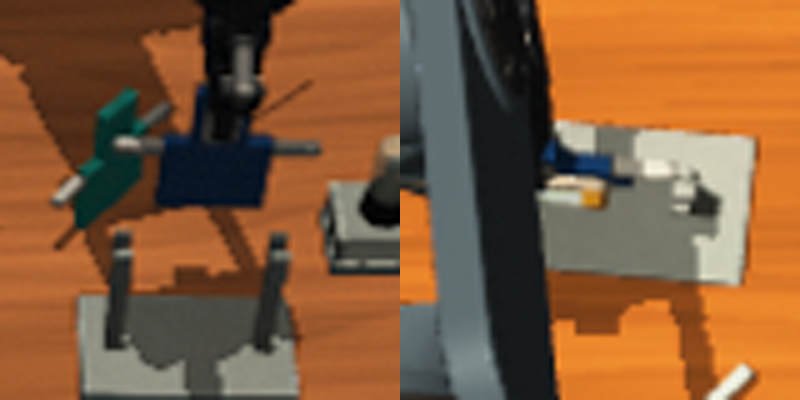

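The bracket is off the hooks and level: pin ends at scene crop (115,143) and (320,149), plate bottom at about y=205. I'll check how it sits in the hand and work out the way to the jig.

Run:
```python
from h import *
np.set_printoptions(precision=1,suppress=True)
g=lambda u,v:(285+u/5,125+v/5)
P=lambda u,v,x:(lambda o,d:(o+d*(x-o[0])/d[0])*1000)(*ray('scene',g(u,v)))
print('pin ends on plane x',P(113,143,.592),P(321,149,.602)); print('plate low corners',P(157,204,.601),P(265,207,.604))
jig=np.array([.534,-.251]); th=np.radians(13.4); ex=np.array([np.cos(th),np.sin(th)])
print('tcp at contact',(jig-.005*ex)*1000,'standoff40',(jig-.045*ex)*1000,'push12',(jig+.007*ex)*1000, 'z tcp',22+67.7)
```

```text
pin ends on plane x [592.  189.8 209.9] [602.  321.7 205.3]
plate low corners [601.  221.1 160.3] [604.  291.8 155.4]
tcp at contact [ 529.1 -252.2] standoff40 [ 490.2 -261.4] push12 [ 540.8 -249.4] z tcp 89.7
```

>>> send_rows:
  commands:
    - {"delta_pos": [-0.6, -2.5, 0], "yaw": 0.03}
    - {"delta_pos": [-1.0, -4.5, 0], "yaw": 0.03}
    - {"delta_pos": [-1.0, -4.5, 0], "yaw": 0.03}
    - {"delta_pos": [-1.0, -4.5, 0], "yaw": 0.03}
    - {"delta_pos": [-1.0, -4.5, 0], "yaw": 0.03}
    - {"delta_pos": [-1.0, -4.5, 0], "yaw": 0.03}
    - {"delta_pos": [-1.0, -4.5, 0], "yaw": 0.03}
    - {"delta_pos": [-1.0, -4.5, 0], "yaw": 0.03}
    - {"delta_pos": [-1.0, -4.5, 0], "yaw": 0.03}
    - {"delta_pos": [-1.0, -4.5, 0], "yaw": 0.03}

```text
t: 6.42
tcp_pos: [0.4951, -0.1836, 0.2158]
tool_rot: [0.62, 0.785, -0.002, -0.006]
force: [1.0, 0.2, -1.8]
finger_gap: 0.105
```

>>> send_rows:
  commands:
    - {"delta_pos": [-0.8, -3, 0], "yaw": 0.02}
    - {"delta_pos": [0, -1, 0], "yaw": 0}
    - {"delta_pos": [0, 0, 0], "yaw": 0}
    - {"delta_pos": [0, 0, 0], "yaw": 0}

```text
t: 6.92
tcp_pos: [0.4858, -0.2263, 0.2139]
tool_rot: [0.614, 0.789, -0.002, -0.007]
force: [-0.1, 1.2, -1.4]
finger_gap: 0.1
```

```bash
python3 st.py
```

```text
t 6.92 tcp [ 485.8 -226.3  213.9] yang 14.26 zax [-0.014  0.006 -1.   ] F [-0.1  1.2 -1.4] M [-0.04  0.04  0.01] gap 0.1 q [-0.64  0.44  1.66 -0.    1.06 -0.89]
```

>>> send_rows:
  commands:
    - {"delta_pos": [0.2, -1.7, 0], "yaw": -0.008}
    - {"delta_pos": [0.2, -1.7, -1], "yaw": -0.007}
    - {"delta_pos": [0, 0, -2], "yaw": 0}
    - {"delta_pos": [0, 0, -2.5], "yaw": 0}
    - {"delta_pos": [0, 0, -2.5], "yaw": 0}
    - {"delta_pos": [0, 0, -1.5], "yaw": 0}
    - {"delta_pos": [0, 0, 0], "yaw": 0}
    - {"delta_pos": [0, 0, 0], "yaw": 0}

```text
t: 7.92
tcp_pos: [0.4931, -0.2656, 0.1144]
tool_rot: [0.62, 0.785, -0.002, -0.005]
force: [0.9, 0.1, -1.9]
finger_gap: 0.099
```

Run:
```python
from st import *
st()
a=snap('scene','s3.png');b=snap('top','t3.png')
c=lambda im,u,v,w,h:cv2.resize(im[v:v+h,u:u+w],(400,400),interpolation=cv2.INTER_CUBIC)
cv2.imwrite('pics/c3.png',np.hstack([c(a,140,145,80,80),c(b,290,180,80,80)]))
```

```text
t 7.92 tcp [ 493.1 -265.6  114.4] yang 13.43 zax [-0.011  0.003 -1.   ] F [ 0.9  0.1 -1.9] M [-0.02 -0.06  0.02] gap 0.099 q [-0.69  0.61  1.69 -0.01  0.85 -0.92]
```

View pics/c3.png

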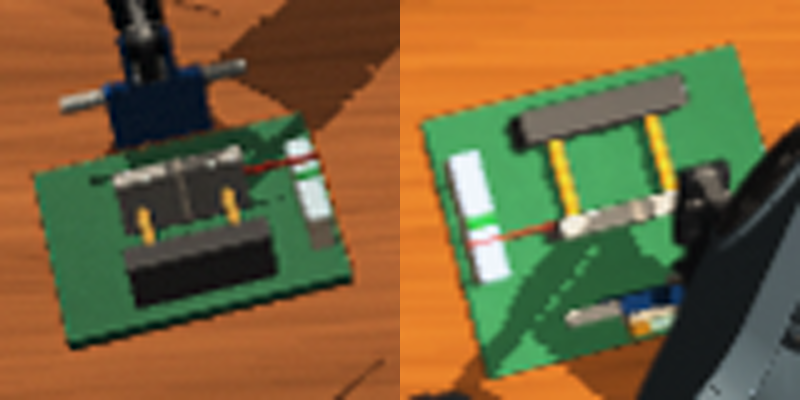

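Run:
```python
from h import *
np.set_printoptions(precision=1,suppress=True)
g=lambda u,v:(140+u/5,145+v/5)
jig=np.array([534,-251]); th=np.radians(13.4); ex=np.array([np.cos(th),np.sin(th)]);ey=np.array([-ex[1],ex[0]])
def J(p): d=p[:2]*1000-jig; return np.array([d@ex,d@ey])
print('pins',J(onz('scene',g(60,105),.0987)),J(onz('scene',g(245,65),.0987)))
print('fence',J(onz('scene',g(115,183),.068)),J(onz('scene',g(243,153),.068)),'line',J(onz('scene',g(180,167),.068)))
print('plate sh.',J(onz('scene',g(104,88),.1067)),J(onz('scene',g(204,70),.1067)))
t=lambda u,v:(290+(u-400)/5,180+v/5)
print('top fence',J(onz('top',t(563,229),.068)),J(onz('top',t(676,202),.068)),'pin end',J(onz('top',t(567,316),.1027)))
print('top scale ends',J(onz('top',t(463,152),.046)),J(onz('top',t(492,281),.046)),'band',J(onz('top',t(480,220),.046)))
```

```text
pins [-44.7 -69. ] [-43.7  60.7]
fence [  9.4 -44.9] [ 8.7 44.8] line [8.4 0.6]
plate sh. [-43.7 -37.3] [-39.8  31.9]
top fence [ 4.3 42.8] [  3.6 -24.9] pin end [-42.4  60.2]
top scale ends [61.8 83.8] [-14.9  86.5] band [21.  84.3]
```

>>> send_rows:
  commands:
    - {"delta_pos": [-0.1, 0.4, -1], "yaw": 0}
    - {"delta_pos": [0, 0, -1], "yaw": 0}
    - {"delta_pos": [1, 0.24, 0], "yaw": 0}
    - {"delta_pos": [1, 0.24, 0], "yaw": 0}
    - {"delta_pos": [0, 0, 0], "yaw": 0}
    - {"delta_pos": [0, 0, 0], "yaw": 0}

```text
t: 8.78
tcp_pos: [0.515, -0.2563, 0.0949]
tool_rot: [0.619, 0.785, -0.002, -0.003]
force: [0.1, -0.2, -2.1]
finger_gap: 0.1
```

```bash
cat >> st.py <<'E'
    jig=np.array([534,-251]); th=np.radians(13.4); ex=np.array([np.cos(th),np.sin(th)]);ey=np.array([-ex[1],ex[0]])
    s=manip.sense();d=np.array(s['tcp_pos'])[:2]*1000-jig;print('along',d@ex,'lat',d@ey,'Fx',np.array(s['force'])[:2]@ex)
E
python3 st.py
```

```text
File "st.py", line 7
    jig=np.array([534,-251]); th=np.radians(13.4); ex=np.array([np.cos(th),np.sin(th)]);ey=np.array([-ex[1],ex[0]])
IndentationError: unexpected indent
```

```bash
sed -i "s/^if __name__=='__main__': st()/if __name__=='__main__':\n    st()/" st.py; python3 st.py
```

```text
t 8.78 tcp [ 515.  -256.3   94.9] yang 13.5 zax [-0.007  0.    -1.   ] F [ 0.1 -0.2 -2.1] M [ 0.01  0.01 -0.01] gap 0.1 q [-0.65  0.65  1.67 -0.01  0.83 -0.89]
along -19.75397743807362 lat -0.7793711244087597 Fx 0.05308464282300045
```

>>> send_rows:
  commands:
    - {"delta_pos": [0.3, 0.13, -0.5], "yaw": 0}
    - {"delta_pos": [0.5, 0.12, 0], "yaw": 0}
    - {"delta_pos": [0, 0, 0], "yaw": 0}
    - {"delta_pos": [0, 0, 0], "yaw": 0}

```text
t: 9.28
tcp_pos: [0.5232, -0.2537, 0.0896]
tool_rot: [0.619, 0.785, -0.002, -0.003]
force: [-0.4, -0.0, -0.8]
finger_gap: 0.105
```

```bash
python3 st.py
```

```text
t 9.28 tcp [ 523.2 -253.7   89.6] yang 13.48 zax [-0.007  0.    -1.   ] F [-0.4 -0.  -0.8] M [-0.04  0.05 -0.02] gap 0.105 q [-0.64  0.67  1.65 -0.01  0.83 -0.87]
along -11.11108931527604 lat -0.14677617808772764 Fx -0.36178681169329263
```

>>> send_rows:
  commands:
    - {"delta_pos": [0.3, 0.07, 0], "yaw": 0}
    - {"delta_pos": [0.3, 0.07, 0], "yaw": 0}
    - {"delta_pos": [0.3, 0.07, 0], "yaw": 0}
    - {"delta_pos": [0.3, 0.07, 0], "yaw": 0}
    - {"delta_pos": [0, 0, 0], "yaw": 0}
    - {"delta_pos": [0, 0, 0], "yaw": 0}

```text
t: 10.02
tcp_pos: [0.5341, -0.2512, 0.0897]
tool_rot: [0.619, 0.786, -0.004, -0.004]
force: [-2.0, -1.2, -0.3]
finger_gap: 0.104
```

```bash
python3 - <<'E'
from st import *
st()
a=snap('scene','s4.png');b=snap('top','t4.png')
c=lambda im,u,v,w,h:cv2.resize(im[v:v+h,u:u+w],(400,400),interpolation=cv2.INTER_CUBIC)
cv2.imwrite('pics/c4.png',np.hstack([c(a,140,145,80,80),c(b,290,180,80,80)]))
E
python3 st.py
```

```text
t 10.03 tcp [ 534.1 -251.2   89.7] yang 13.57 zax [-0.011  0.    -1.   ] F [-2.  -1.2 -0.3] M [-0.19  0.44  0.08] gap 0.104 q [-0.63  0.68  1.63 -0.01  0.85 -0.86]
t 10.12 tcp [ 534.2 -251.2   89.7] yang 13.56 zax [-0.011  0.    -1.   ] F [-2.4 -1.3 -0.4] M [-0.25  0.44  0.05] gap 0.104 q [-0.63  0.68  1.63 -0.01  0.85 -0.86]
along 0.11239515665231434 lat -0.24184107980945033 Fx -2.6792365878775355
```

View pics/c4.png

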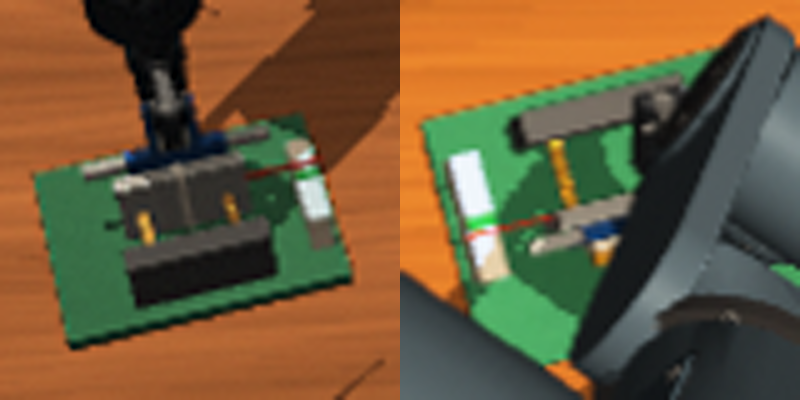

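Contact is made. The pointer has moved towards the band, at top crop (482,236) against the band at (482,222), and pushes about 2.6 N. Now I check the centring and yaw, then press on.

Run:
```python
from h import *
np.set_printoptions(precision=1,suppress=True)
g=lambda u,v:(140+u/5,145+v/5)
jig=np.array([534,-251]); th=np.radians(13.4); ex=np.array([np.cos(th),np.sin(th)]);ey=np.array([-ex[1],ex[0]])
def J(p): d=p[:2]*1000-jig; return np.array([d@ex,d@ey])
print('pins',J(onz('scene',g(83,172),.076)),J(onz('scene',g(270,132),.076)))
print('shoulders',J(onz('scene',g(127,155),.082)),J(onz('scene',g(228,135),.082)))
print('fence',J(onz('scene',g(114,184),.068)),J(onz('scene',g(243,155),.068)),'line',J(onz('scene',g(182,170),.068)))
```

```text
pins [  0.2 -64.2] [ 2.4 66.2]
shoulders [ -0.6 -32.6] [ 2.  37.3]
fence [ 10.1 -45.7] [10.5 44.5] line [11.5  1.4]
```

>>> send_rows:
  commands:
    - {"delta_pos": [0.25, 0.07, 0], "yaw": 0}
    - {"delta_pos": [0.25, 0.07, 0], "yaw": 0}
    - {"delta_pos": [0.15, 0.04, 0], "yaw": 0}
    - {"delta_pos": [0, 0, 0], "yaw": 0}
    - {"delta_pos": [0, 0, 0], "yaw": 0}

```text
t: 10.75
tcp_pos: [0.5389, -0.25, 0.0897]
tool_rot: [0.618, 0.786, -0.005, -0.006]
force: [-4.3, -1.8, -0.2]
finger_gap: 0.105
```

```bash
python3 st.py
```

```text
t 10.75 tcp [ 538.9 -250.    89.7] yang 13.64 zax [-0.016 -0.001 -1.   ] F [-4.3 -1.8 -0.2] M [-0.5   0.79 -0.  ] gap 0.105 q [-0.62  0.68  1.61 -0.01  0.86 -0.85]
along 4.985378722424149 lat -0.13058069727177765 Fx -4.6379425049124015
```

>>> send_rows:
  commands:
    - {"delta_pos": [0.3, 0.06, 0], "yaw": -0.003}
    - {"delta_pos": [0, 0, 0], "yaw": 0}

```text
t: 11.0
tcp_pos: [0.5406, -0.2495, 0.0896]
tool_rot: [0.619, 0.785, -0.006, -0.007]
force: [-5.2, -2.6, 0.6]
finger_gap: 0.103
```

```bash
python3 - <<'E'
from st import *
st()
a=snap('scene','s5.png');b=snap('top','t5.png')
c=lambda im,u,v,w,h:cv2.resize(im[v:v+h,u:u+w],(400,400),interpolation=cv2.INTER_CUBIC)
cv2.imwrite('pics/c5.png',np.hstack([c(a,150,160,60,60),c(b,300,195,60,60)]))
E
python3 st.py
```

```text
t 11.0 tcp [ 540.6 -249.5   89.6] yang 13.53 zax [-0.019 -0.001 -1.   ] F [-5.2 -2.6  0.6] M [-0.56  0.97  0.1 ] gap 0.103 q [-0.61  0.68  1.61 -0.02  0.87 -0.84]
t 11.1 tcp [ 540.5 -249.5   89.6] yang 13.52 zax [-0.019 -0.    -1.   ] F [-5.  -2.9 -0.1] M [-0.48  0.99  0.12] gap 0.099 q [-0.61  0.68  1.61 -0.02  0.87 -0.84]
along 6.646950163724654 lat -0.07323225158066601 Fx -5.4846751140094785
```

View pics/c5.png

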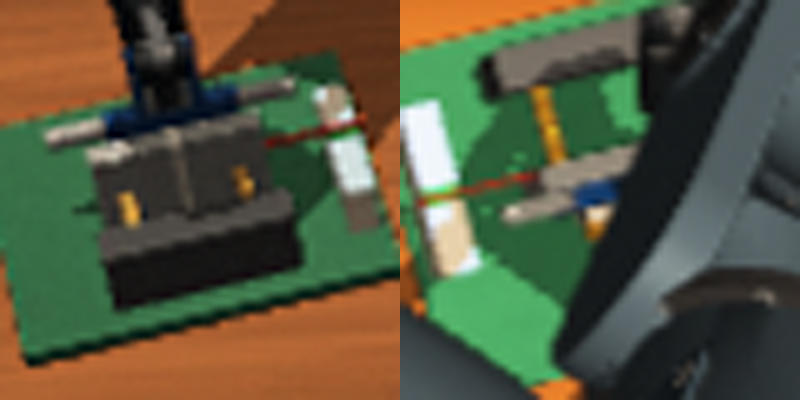

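The pointer lies on the green band, at top crop (432,198), and the plate is flat along the fence, centred on the white line. Force reads 5.5 N and holds steady, so I'm handing in.

Run:
```python
from st import *
print((onz('top',(320.5,222),.068)-onz('top',(322.6,225.8),.068))*1000)
manip.sign_off(); st()
```

```text
[10.9101429  5.7309388  0.       ]
the job is handed in; nothing more can be done
the job is handed in; nothing more can be done
```

The blue bracket is off its hooks and pressed against the jig's fence. I handed the job in at about 11 s of robot time, still gripping at 100 N and pressing.

Last checks before handing in:
- **Push:** the wrist force along the pressing direction was about 5.5 N and steady. The hand's travel past first contact was about 11.6 mm, and the fence shift I estimated from the picture was about 12 mm. That agrees with the red pointer seen on the green band, and it is well short of the 26 mm stop.
- **Position:** the lower edge should be about 10 mm above the bed, from the measured hand height. The hand was within 0.1 mm of the estimated white line. In pictures taken at first contact the bracket itself read about 1 mm to the side, which is within pixel error.
- **Squareness:** yaw matched the fence to within about 0.2°. The tool leaned about 1° under load, with the lower end away from the fence. I could not correct that, because the moves only shift and turn about the vertical.
- **Bystanders:** I kept the path clear of the tubes, tone arm, brass adapter and red buttons. I did not take a separate picture at the end to confirm they were undisturbed.

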